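# Hook the parts tray out from under the bench riser

### The job

The parts tray has been pushed in too far under the wooden bench riser. Take the orange-handled pull hook out of its stand, reach it under the riser's board, catch the brass eye on the tray's front and draw the tray out as far as it goes, then hang the hook upright in its stand again and let go. Do not touch the tray with the gripper or arm, and leave the red pot on the riser, the bearing and the screwdriver where they are.

Things in the scene. Friction and masses are not known exactly. Their poses are not given: they have to be found in the camera images.
- stand: Fixed hook stand: grey base 110 x 100 mm, a 22 mm square post (centre x = +46 mm) and on top a level dark steel fork of two tines, 8 mm thick, top face 200 mm above the bench. The fork's slot is 14 mm wide (y), open to the stand's -x side: tines end at x = -35 mm, slot's closed end at x = +14 mm. Nothing rises above the fork. Origin on the bench right below the fork seat.
- fork_seat (a point): The hook's place in the stand: middle of the slot, on the top face of the tines, 200 mm above the bench. Axes as stand: the slot runs out to -x.
- hook: Loose pull hook, 0.25 kg, hanging upright in the fork. Origin on its axis at the underside of the 34 mm steel collar that rests on the tines; z up. Above: orange handle, flat-sided 24 x 24 mm (square to its x and y), z = +5 to +88 mm. Below: steel rod 8 mm thick down to the bend at z = -150 mm, then a 24 mm prong, bent 60 degrees out of the rod's line, to its tip at x = -21, z = -162 mm.
- hook_bend (a point): The bend of the hook on the rod's centre line, 150 mm below the collar's underside; axes as hook. When the rod leans so that the handle is on the hook's -x side of the bend, the prong points nearly straight down.
- riser: Fixed bench riser: plywood board 220 mm deep (x) and 260 mm wide (y), underside 165 mm and top 181 mm above the bench, on two thin blue steel sides at y = +-125 mm. Origin on the bench under the board's centre. Open to its -x side (board's front edge at x = -110 mm), to which the tray beneath is drawn out.
- board_edge (a point): Middle of the lower front edge of the riser's board, 165 mm above the bench; axes as riser, so -x points out of the opening.
- tray (a joint): How far the grey parts tray under the riser is drawn out towards the riser's -x, in m: 0 is fully in, 0.11 is its stop. It starts between 0 and 0.015, slides with about 1.5 N of friction and stays where it is left. The tray is 170 mm wide, its walls reach 56 mm above the bench.
- eye (a point): Centre of the brass eye on the middle of the tray's front: a closed loop of 5 mm bar lying level 35 mm above the bench, free above and below. Its opening is 39 mm along the riser's x, 43 mm across; the outer cross bar's centre line is 23 mm from here to the riser's -x, the tray's wall 19 mm to +x. At tray = 0 it lies 45 mm behind the board's front edge. Axes as riser.
- pot: Red lidded pot, 82 mm across and 74 mm tall, standing loose on the riser's board; bystander. Origin at the centre of its underside.
- bearing: Steel ball bearing, 72 mm across and 18 mm thick, lying loose on the bench; bystander. Origin at the centre of its underside.
- driver: Screwdriver with red handle, 241 mm long, lying loose on the bench near the front; bystander. Origin at the middle of its underside, long axis y.

How it is judged:
By the outcome, as a careful person would: the job done as asked, in the order asked, and still so for the second after the job is handed in, with the robot touching nothing.
It also fails if it takes over 58 s, if anything falls off the work surface, if the arm or the gripper's body presses on something with over 40 N, if the wrist force passes 120 N, or if a joint passes its speed limit or range.

### The arm

A 6-joint arm with a two-finger parallel gripper is mounted at the origin on a cart in front of the work surface, level with it; the furniture and walls round the work are solid. World frame = base frame: x ahead of the robot, y to its left, z up, the work surface at z = 0. Lengths are in m, angles in rad, forces in N, time in s.
With the tool pointing down it reaches from about 0.425 to 0.925 m from the base axis. Payload 12.5 kg.
Tool frame: the origin (TCP) lies between the finger pads; the fingertips stand 22 mm ahead of it and the grasp point (between the pads) lies 3 mm ahead of it; z points along the fingers, y is the direction in which the jaws open and shut (so a half turn about z gives the same grasp; the last joint's range is limited). The gripper opens to 85 mm and grips with 20 to 120 N. Pads are 22 mm wide; open, the fingers measure 114 mm over their backs; the gripper's body (76 mm by 85 mm) begins 54 mm behind the grasp point. The pads swing forward as they close: fully open they stand 13 mm farther back than shut.
Start: joints at [1.076, 0.491, 1.559, -0, 1.092, -0.106], TCP at [0.237, 0.578, 0.253] pointing down, gripper open.
Joint ranges: [-3.1, 3.1], [-0.84, 2.19], [0.05, 2.79], [-1.13, 4.28], [0.06, 2.93], [-2.69, 2.69]. Speed limits (rad/s): [2.22, 2.22, 2.79, 3.14, 3.14, 3.14].

### API

Orientations are given as a 3x3 rotation matrix whose columns are the frame's x, y, z axes.
In Python, from station import ctrl gives the robot as it stands. Calls block until the motion is done:
- ctrl.move_to(position, orientation): joint-space move of the TCP to a pose.
- ctrl.movel(position, velocity=0.15, ori=None): straight line of the TCP; ori=None keeps the orientation; velocity is the mean speed in m/s.
- ctrl.move_j(angles): joint-space move.
- ctrl.gripper_to(opening, newtons=None): finger opening in m; newtons is the grip in N (None keeps the last); returns when the fingers have stopped.
- ctrl.hold(seconds).
- ctrl.solve_ik(position, orientation): joint angles nearest the present ones, or None.
- ctrl.read_state(): the state.
- ctrl.read_camera(name): name is "side" or "top"; returns a dict with "frame" (420x560x3 uint8, blue, green, red), "z_map" (420x560 float32, m along the optical axis (not along the pixel's ray), 0 where there is no reading), "mtx" (3x3 intrinsics, pixels), "cam_to_world" (4x4, takes a point from camera to world coordinates). Camera axes: x right, y down, z forward; pixel columns grow to the right and rows downward; lengths in m; the calibration is good to about 2 mm. A picture is of the moment at which its call begins.
A pose or a line that the arm cannot do raises ctrl.Unreachable and nothing moves.
- ctrl.sign_off(): hands the job in, once; it reports no verdict.
The state is a dict: "t": time; "q": joint angles; "qd": joint speeds; "joint_efforts": joint torques, N m; "eef_pos": TCP position; "tcp_rot": TCP orientation; "contact_force": force on the tool from outside, world axes, zero at the start; "wrist_torque": the same for the moment, N m; "width": finger opening in m.
Only numpy, scipy, OpenCV 4.12 (cv2) and the standard library are available. Lean on these libraries where they do the work, as an engineer would, in place of code of your own. Each camera call takes 0.05 s, during which the arm holds its last target.

## Working session

There is one attempt and no reset: what is moved stays moved. The work goes in short steps, each a Python script; the robot and the scene stay as the last script left them, time stands still between calls to the robot, and variables do not carry over. Pictures are saved under pics/ and viewed, and the job is handed in when it is done.

```bash
mkdir -p pics; ls
python3 - <<'E'
from station import ctrl
import cv2,numpy as np
for n in("side","top"):
    c=ctrl.read_camera(n); cv2.imwrite(f"pics/{n}0.png",c["frame"]); np.savez(f"/tmp/{n}0.npz",**c)
    print(n,np.round(c["mtx"],1).tolist(),np.round(c["cam_to_world"],3).tolist())
s=ctrl.read_state();print(s["t"],s["eef_pos"],s["tcp_rot"],s["width"])
E
```

```text
pics
side [[504.3, 0.0, 275.9], [0.0, 504.3, 212.8], [0.0, 0.0, 1.0]] [[0.944, -0.155, 0.291, 0.104], [-0.33, -0.441, 0.835, -1.165], [-0.001, -0.884, -0.468, 0.72], [0.0, 0.0, 0.0, 1.0]]
top [[408.3, 0.0, 277.0], [0.0, 408.3, 205.8], [0.0, 0.0, 1.0]] [[0.187, -0.766, 0.615, -0.297], [-0.982, -0.134, 0.132, -0.323], [-0.019, -0.628, -0.778, 1.109], [0.0, 0.0, 0.0, 1.0]]
0.1 [0.23683218 0.57820047 0.25281216] [[-9.25357440e-01  3.79095508e-01 -4.51589823e-04]
 [ 3.79095765e-01  9.25357058e-01 -8.46177597e-04]
 [ 9.70997041e-05 -9.54212524e-04 -9.99999540e-01]] 0.08545535576924351
```

View pics/side0.png

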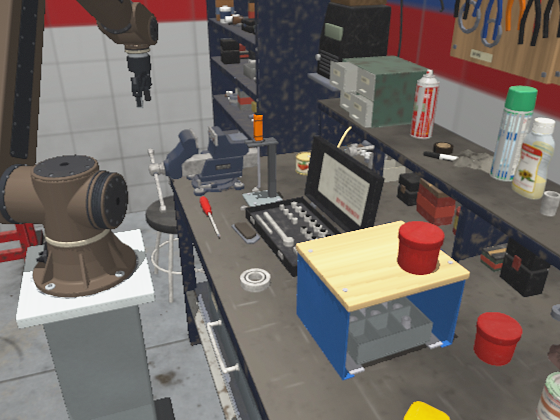

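View pics/top0.png

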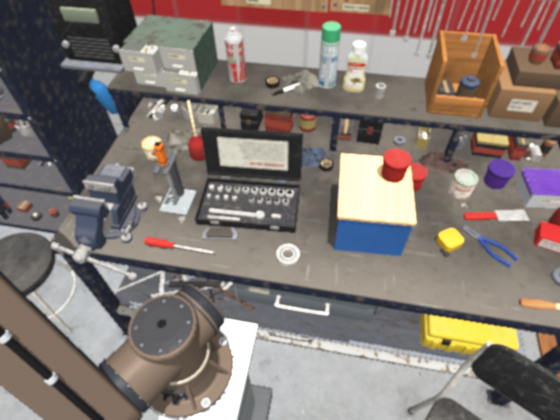

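```bash
cat > h.py <<'E'
import numpy as np,cv2
def load(n): return dict(np.load(n))
def pt(c,u,v):
    z=c["z_map"][int(v),int(u)]; p=np.linalg.inv(c["mtx"])@[u,v,1]*z
    return (c["cam_to_world"]@np.r_[p,1])[:3]
def cloud(c):
    h,w=c["z_map"].shape; u,v=np.meshgrid(np.arange(w),np.arange(h))
    r=np.stack([u,v,np.ones_like(u)],-1)@np.linalg.inv(c["mtx"]).T*c["z_map"][...,None]
    return r@c["cam_to_world"][:3,:3].T+c["cam_to_world"][:3,3]
def ray(c,u,v,z):
    d=c["cam_to_world"][:3,:3]@np.linalg.inv(c["mtx"])@[u,v,1]; o=c["cam_to_world"][:3,3]
    return o+d*(z-o[2])/d[2]
def proj(c,P):
    p=np.linalg.inv(c["cam_to_world"])@np.r_[P,1]; q=c["mtx"]@p[:3]; return q[:2]/q[2]
E
python3 - <<'E'
from h import *
s=load("/tmp/side0.npz");t=load("/tmp/top0.npz")
a=s["frame"][210:390,230:480]; b=s["frame"][100:220,220:300]
cv2.imwrite("pics/c1.png",cv2.resize(a,None,fx=3,fy=3,interpolation=cv2.INTER_CUBIC))
b2=cv2.resize(b,(400,600),interpolation=cv2.INTER_CUBIC); d=t["frame"][130:230,140:220]
cv2.imwrite("pics/c2.png",np.hstack([b2[:500],cv2.resize(d,(400,500),interpolation=cv2.INTER_CUBIC)]))
cv2.imwrite("pics/c3.png",cv2.resize(t["frame"][130:270,310:450],None,fx=4,fy=4,interpolation=cv2.INTER_CUBIC))
for n,c in(("side",s),("top",t)):
    X=cloud(c); ok=c["z_map"]>0; hsv=cv2.cvtColor(c["frame"],cv2.COLOR_BGR2HSV)
    m=ok&(abs(X[...,2]-.181)<.008)&(X[...,0]>.3)&(X[...,0]<1)&(abs(X[...,1])<.6)&(hsv[...,0]<30)&(hsv[...,1]>40)&(hsv[...,2]>130)
    n_,l,st,_=cv2.connectedComponentsWithStats(m.astype(np.uint8)); k=1+np.argmax(st[1:,4])
    cs,_=cv2.findContours((l==k).astype(np.uint8),cv2.RETR_EXTERNAL,cv2.CHAIN_APPROX_NONE)
    cc=max(cs,key=cv2.contourArea)[:,0]
    P=np.array([ray(c,u,v,.181)[:2] for u,v in cc]); r=cv2.minAreaRect((P*1000).astype(np.float32));print(n,"board",r,np.round(cv2.boxPoints(r)).tolist(), st[k])
    m=ok&(hsv[...,0]<18)&(hsv[...,0]>4)&(hsv[...,1]>200)&(hsv[...,2]>120)&(X[...,2]>.19)&(X[...,2]<.31)&(X[...,0]<1)
    n_,l,st,_=cv2.connectedComponentsWithStats(m.astype(np.uint8)); k=1+np.argmax(st[1:,4]); print(n,"orange",st[k],np.round(np.median(X[l==k],0),3),X[l==k].min(0),X[l==k].max(0))
    red=ok&((hsv[...,0]<5)|(hsv[...,0]>174))&(hsv[...,1]>170)&(X[...,2]>.2)&(X[...,2]<.3)&(X[...,0]<1)
    if red.any(): print("pot",np.median(X[red],0),X[red].min(0),X[red].max(0))
E
```

```text
side board ((565.0110473632812, -449.09765625), (266.5671691894531, 230.75442504882812), 3.2498373985290527) [[425.0, -341.0], [438.0, -572.0], [705.0, -557.0], [692.0, -326.0]] [ 295  220  174   90 7347]
side orange [254 114   9  27 193] [0.525 0.203 0.249] [0.51402094 0.19496074 0.2045826 ] [0.54296053 0.21792267 0.28709056]
pot [ 0.60792448 -0.51366461  0.24864656] [ 0.57982569 -0.53649256  0.20017396] [0.99964326 0.10493206 0.28525498]
top board ((563.3917846679688, -441.740966796875), (266.46331787109375, 219.3179473876953), 3.406691312789917) [[424.0, -340.0], [437.0, -559.0], [703.0, -543.0], [690.0, -324.0]] [337 153  79  72 327]
top orange [155 145  11  19 112] [0.517 0.208 0.252] [0.51210559 0.20236012 0.21309658] [0.52942952 0.22095331 0.28401935]
pot [ 0.58842079 -0.48335043  0.2399032 ] [ 0.57769496 -0.52688212  0.20022651] [0.99152251 0.10398556 0.27359166]
```

View pics/c1.png

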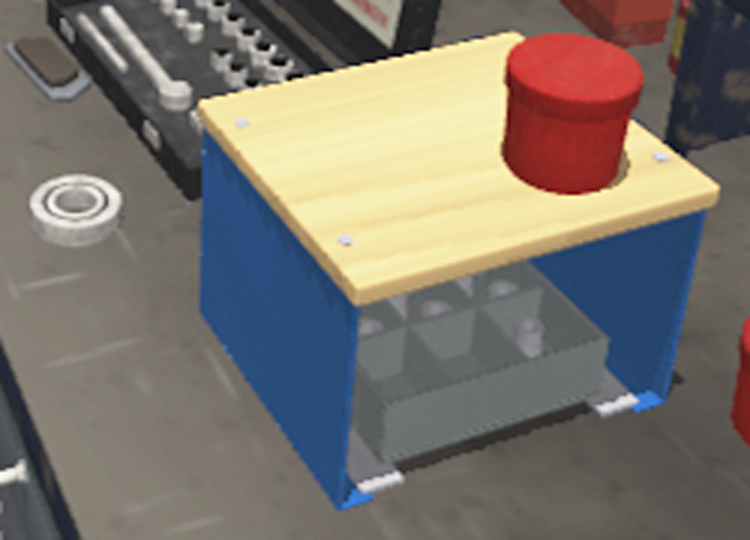

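View pics/c2.png

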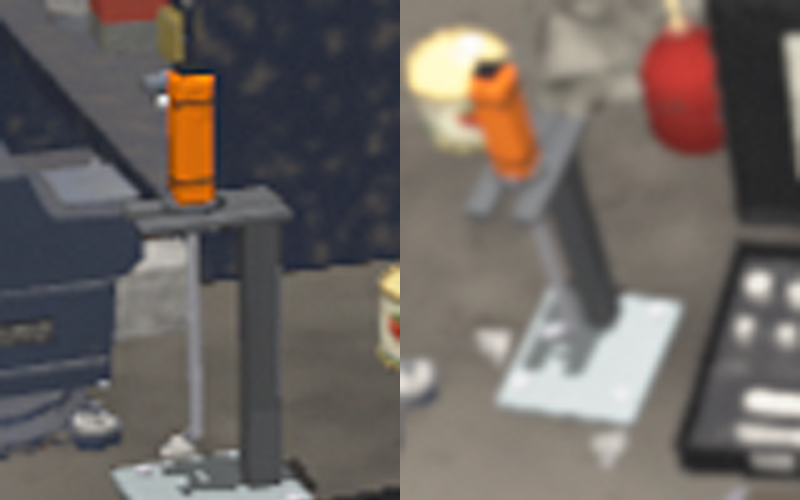

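View pics/c3.png

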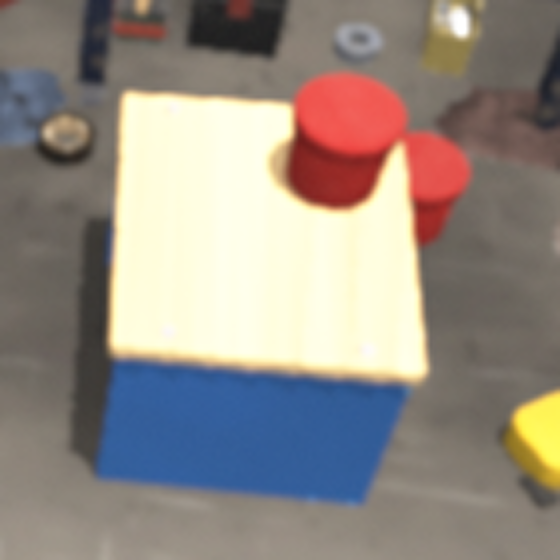

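Run:
```python
from h import *
s=load("/tmp/side0.npz");t=load("/tmp/top0.npz")
A=[]
for n,c in(("side",s),("top",t)):
    X=cloud(c); ok=c["z_map"]>0; hsv=cv2.cvtColor(c["frame"],cv2.COLOR_BGR2HSV)
    A.append(X[ok])
    box=ok&(abs(X[...,0]-.54)<.15)&(abs(X[...,1]-.2)<.13)
    # fork top
    m=box&(abs(X[...,2]-.2)<.006)&(hsv[...,1]<120)
    n_,l,st,_=cv2.connectedComponentsWithStats(m.astype(np.uint8),connectivity=8); k=1+np.argmax(st[1:,4])
    v,u=np.nonzero(l==k); P=np.array([ray(c,a,b,.2)[:2] for a,b in zip(u,v)])*1000
    r=cv2.minAreaRect(P.astype(np.float32)); print(n,"fork",st[k],r,np.round(cv2.boxPoints(r)).tolist())
    # base
    m=box&(X[...,2]<.02)&(hsv[...,2]>150)&(hsv[...,1]<60)
    n_,l,st,_=cv2.connectedComponentsWithStats(m.astype(np.uint8),connectivity=8); k=1+np.argmax(st[1:,4])
    v,u=np.nonzero(l==k); P=np.array([ray(c,a,b,.008)[:2] for a,b in zip(u,v)])*1000
    r=cv2.minAreaRect(P.astype(np.float32)); print(n,"base",st[k],r,np.round(cv2.boxPoints(r)).tolist())
    # handle: dark top pixels / orange contour
    m=box&(hsv[...,0]<18)&(hsv[...,0]>4)&(hsv[...,1]>180)&(X[...,2]>.2)
    v,u=np.nonzero(m)
    for z0 in(.21,.23,.25,.27):
        q=m&(abs(X[...,2]-z0)<.01); print("  h",z0,np.round(X[q].mean(0),4),q.sum())
P=np.vstack(A)
print("heightmap cm rows x .40-.80, cols y .40..-.60")
ys=np.arange(.40,-.62,-.04); print("      "+" ".join(f"{y*100:3.0f}" for y in ys))
for x in np.arange(.36,.86,.04):
    row=[]
    for y in ys:
        q=P[(abs(P[:,0]-x)<.02)&(abs(P[:,1]-y)<.02)&(P[:,2]<.6)]
        row.append(f"{q[:,2].max()*100:3.0f}" if len(q) else "  .")
    print(f"{x:.2f}  "+" ".join(row))
```

```text
side fork [244 137  34  11 202] ((535.989013671875, 211.5403289794922), (64.72541046142578, 97.43630981445312), 89.4698257446289) [[487.0, 180.0], [584.0, 179.0], [585.0, 243.0], [488.0, 244.0]]
side base [243 193  39  13 245] ((538.20458984375, 226.46295166015625), (106.38941192626953, 90.83628845214844), 4.74820613861084) [[481.0, 267.0], [489.0, 177.0], [595.0, 186.0], [587.0, 276.0]]
  h 0.21 [0.5272 0.2048 0.2137] 30
  h 0.23 [0.5243 0.203  0.2305] 53
  h 0.25 [0.5253 0.2031 0.2503] 50
  h 0.27 [0.525  0.2028 0.2702] 52
top fork [152 152  25  23 215] ((534.0260620117188, 214.82284545898438), (49.60614776611328, 97.44255828857422), 89.67476654052734) [[485.0, 190.0], [583.0, 190.0], [583.0, 239.0], [485.0, 240.0]]
top base [159 188  37  36 601] ((519.6788940429688, 215.06951904296875), (151.4853973388672, 103.76737976074219), 0.1442779153585434) [[444.0, 267.0], [444.0, 163.0], [596.0, 163.0], [595.0, 267.0]]
  h 0.21 [0.5178 0.2104 0.2151] 9
  h 0.23 [0.5179 0.2103 0.2297] 40
  h 0.25 [0.5193 0.2102 0.25  ] 41
  h 0.27 [0.5202 0.2096 0.27  ] 45
heightmap cm rows x .40-.80, cols 
[... 851 characters left out ...]
   1   1  19  19  19  26  26  26  18   1
0.64    1   1   1   1   1   1   5  14   5   5   5   5   4   5   4   4   1   1  18  19  19  26  26  26  18   1
0.68    1   1   1   1   1   1  23  23  23  23  23  23  23  23  23  23   1   1  19  19  19  19  25  19  19   1
0.72    6   6   1   1   2   1   0   .  22  23  23  23  23  23  23  23   0   0   1   .   .  18   .  18  18   8
0.76    6   6   3   2  10  13   .   .   .   .   .   .   .   .   .   2   0   2   1   .   .   0   1   1   8   8
0.80    6   6   3   3  19  17   .   .   .   .   .   1   3   .   .   4   4   2   2   .   .   1   1   0   8   8
0.84   31   3   4   4  21   .   .   .   .   0   1   1   3   .   .   4   4   2   1   0   1   1   1   .   0   1
```

```bash
cat >> h.py <<'E'
from scipy.spatial.transform import Rotation as Ro
SEAT=np.array([.525,.2135,.2]); YR=np.deg2rad(-86.6)
EDGE=np.array([.5565,-.332]); XR=np.array([.0594,-.998])
G=np.array([0,0,.048])
def Rg(a,s=1):
    z=np.array([-np.sin(a),0,-np.cos(a)]); y=np.array([0,s,0]); return np.stack([np.cross(y,z),y,z],1)
def tool(p,R,a,s=1):
    Rt=R@Rg(a,s); return p+R@G-.003*Rt[:,2],Rt
def Rh(yaw,lean): return (Ro.from_euler("z",yaw)*Ro.from_euler("y",-lean)).as_matrix()
def bend(b,lean,a,s=1,yaw=YR):
    R=Rh(yaw,lean); return tool(np.asarray(b)+R@[0,0,.15],R,a,s)
def bpt(xin,z):  # xin: distance behind board edge
    return np.r_[EDGE+XR*xin,z]
E
python3 - <<'E'
from h import *
from station import ctrl
L=np.deg2rad(52)
print(Rh(YR,L)@[-.866,0,-.5], Rh(YR,L)@[0,0,1])
for s in(1,-1):
  for a in(0,20,30,40,50):
    a_=np.deg2rad(a); out=[]
    for P in(tool(SEAT,Rh(0,0),a_,s),tool(SEAT+[-.08,0,.01],Rh(0,0),a_,s),bend(bpt(-.1,.08),L,a_,s),bend(bpt(.0375,.08),L,a_,s),bend(bpt(.0375,.042),L,a_,s),bend(bpt(-.08,.042),L,a_,s)):
        q=ctrl.solve_ik(*P); out.append(None if q is None else np.round(q,2).tolist())
    print(s,a,*out,sep="\n   ")
E
```

```text
[-0.00825292  0.13891252 -0.99024805] [-0.04673406  0.78662372  0.61566148]
1
   0
   [0.27, 0.41, 1.71, -0.0, 1.02, -1.3]
   [0.31, 0.3, 1.86, -0.0, 0.98, -1.26]
   [0.08, 0.56, 1.9, -1.1, 1.08, 0.78]
   None
   None
   None
1
   20
   [0.24, 0.53, 1.53, 0.08, 1.42, -1.36]
   [0.27, 0.42, 1.71, 0.09, 1.35, -1.34]
   [-0.03, 0.47, 1.87, -0.74, 0.9, 0.41]
   [-0.28, 0.49, 1.84, -0.79, 0.78, 0.22]
   [-0.28, 0.54, 1.87, -0.86, 0.72, 0.32]
   [-0.07, 0.53, 1.9, -0.81, 0.81, 0.47]
1
   30
   [0.22, 0.6, 1.46, 0.11, 1.6, -1.37]
   [0.25, 0.48, 1.64, 0.13, 1.52, -1.36]
   [-0.1, 0.45, 1.85, -0.51, 0.85, 0.18]
   [-0.34, 0.47, 1.8, -0.51, 0.78, -0.05]
   [-0.34, 0.53, 1.83, -0.56, 0.71, 0.01]
   [-0.14, 0.5, 1.88, -0.56, 0.76, 0.22]
1
   40
   [0.21, 0.67, 1.39, 0.14, 1.77, -1.38]
   [0.24, 0.55, 1.59, 0.15, 1.68, -1.37]
   [-0.17, 0.43, 1.83, -0.27, 0.85, -0.05]
   [-0.41, 0.47, 1.75, -0.25, 0.83, -0.3]
   [-0.41, 0.52, 1.79, -0.28, 0.75, -0.27]
   [-0.21, 0.49, 1.86, -0.3, 0.76, -0.06]
1
   50
   [0.2, 0.73, 1.33, 0.17, 1.93, -1.38]
   [0.23, 0.62, 1.54, 0.18, 1.84, -1.37]
   [-0.25, 0.44
[... 187 characters left out ...]
.0, 1.02, 1.84]
   [0.31, 0.3, 1.86, -0.0, 0.98, 1.88]
   [0.08, 0.56, 1.9, -1.1, 1.08, -2.36]
   None
   None
   None
-1
   20
   [0.24, 0.53, 1.53, 0.08, 1.42, 1.78]
   [0.27, 0.42, 1.71, 0.09, 1.35, 1.8]
   None
   None
   None
   [-0.07, 0.53, 1.9, -0.81, 0.81, -2.67]
-1
   30
   [0.22, 0.6, 1.46, 0.11, 1.6, 1.77]
   [0.25, 0.48, 1.64, 0.13, 1.52, 1.78]
   None
   None
   None
   None
-1
   40
   [0.21, 0.67, 1.39, 0.14, 1.77, 1.76]
   [0.24, 0.55, 1.59, 0.15, 1.68, 1.77]
   None
   None
   None
   None
-1
   50
   [0.2, 0.73, 1.33, 0.17, 1.93, 1.76]
   [0.23, 0.62, 1.54, 0.18, 1.84, 1.77]
   None
   [-0.47, 0.49, 1.71, -0.04, 0.92, 2.63]
   [-0.47, 0.54, 1.75, -0.04, 0.84, 2.64]
   None
```

```bash
cat >> h.py <<'E'
A=np.deg2rad(40); L=np.deg2rad(52)
E
python3 - <<'E'
from h import *
from station import ctrl
ctrl.movel([.26,.56,.34],.25)
p,R=tool(SEAT,Rh(0,0),A)
ctrl.move_to(p-.11*R[:,2],R)
ctrl.movel(p-.05*R[:,2],.2)
c=ctrl.read_camera("side"); cv2.imwrite("pics/s1.png",cv2.resize(c["frame"][60:220,180:340],None,fx=3.5,fy=3.5))
c=ctrl.read_camera("top"); cv2.imwrite("pics/t1.png",cv2.resize(c["frame"][80:240,80:240],None,fx=3.5,fy=3.5))
s=ctrl.read_state();print(s["t"],s["eef_pos"],p,s["contact_force"])
E
```

```text
2.925 [0.55988218 0.21393532 0.28986023] [0.52692836 0.2135     0.25029813] [0.27379746 0.12736243 0.47456471]
```

View pics/s1.png

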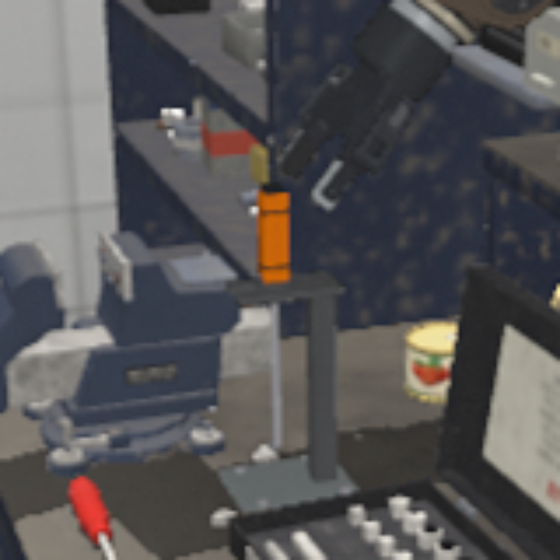

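View pics/t1.png

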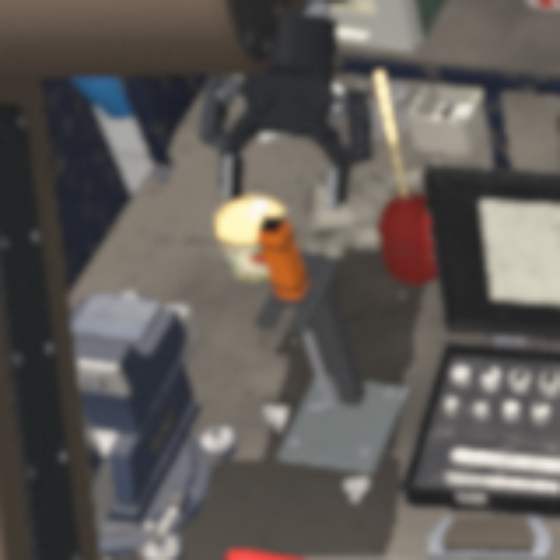

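Run:
```python
from h import *
t=load("/tmp/top0.npz")
f=lambda x,y:(80+x/3.5,80+y/3.5)
for p in((278,455),(380,472),(408,385)): print(np.round(ray(t,*f(*p),.008),4))
a=cv2.resize(t["frame"][140:185,140:190],(750,675),interpolation=cv2.INTER_NEAREST); 
cv2.imwrite("pics/fk.png",np.ascontiguousarray(a[:600]))
```

```text
[0.4852 0.2622 0.008 ]
[0.4823 0.1554 0.008 ]
[0.5956 0.1632 0.008 ]
```

View pics/fk.png

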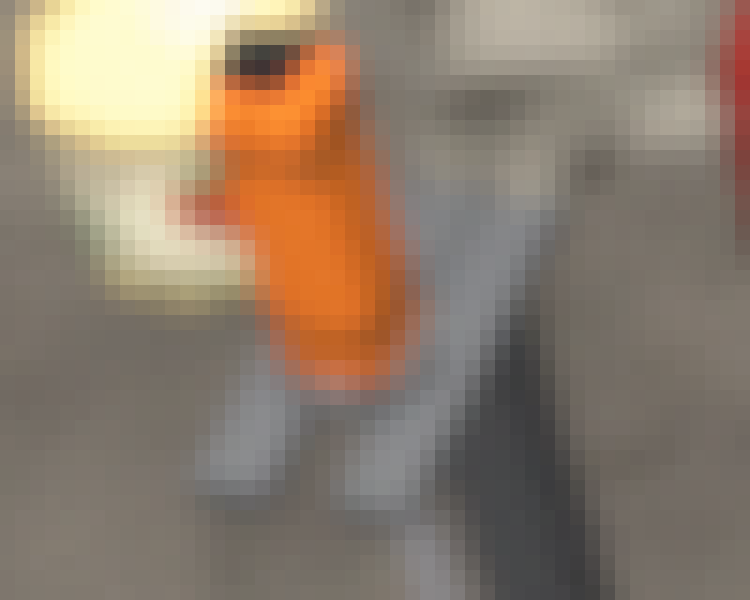

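Run:
```python
from h import *
t=load("/tmp/top0.npz")
f=lambda x,y:(140+x/15-.5,140+y/15-.5)
P=[ray(t,*f(*p),.2)[:2] for p in((190,488),(410,495),(555,200))]
print(np.round(P,4)); d=P[2]-P[1]; print("yaw",np.degrees(np.arctan2(d[1],d[0])), "tip mid",(P[0]+P[1])/2)
e=P[1]-P[0]; print("yaw from tips",np.degrees(np.arctan2(e[0],-e[1])),np.linalg.norm(e),np.linalg.norm(d))
```

```text
[[0.4872 0.2373]
 [0.4931 0.1915]
 [0.5815 0.1916]]
yaw 0.05545039416957645 tip mid [0.49015676 0.2143976 ]
yaw from tips 7.2621272149963865 0.04611022408955544 0.08838666106146087
```

```bash
sed -i 's/SEAT=np.array(\[.525,.2135,.2\])/SEAT=np.array([.525,.2142,.2])/' h.py
python3 - <<'E'
from h import *
from station import ctrl
p,R=tool(SEAT,Rh(0,0),A)
def st(n):
    s=ctrl.read_state();print(n,round(s["t"],2),np.round(s["eef_pos"],4),np.round(s["contact_force"],2),np.round(s["wrist_torque"],2),round(s["width"],4))
ctrl.movel(p,.12); st("at")
ctrl.gripper_to(.03,100); st("pre")
ctrl.gripper_to(0.0,100); st("grip")
ctrl.movel(p+[0,0,.010],.05); st("up")
for k in range(1,5):
    ctrl.movel(p+[-.02*k,0,.010],.06); st(k)
c=ctrl.read_camera("side"); cv2.imwrite("pics/s2.png",cv2.resize(c["frame"][80:220,180:320],None,fx=4,fy=4)); np.savez("/tmp/side2.npz",**c)
c=ctrl.read_camera("top"); cv2.imwrite("pics/t2.png",cv2.resize(c["frame"][80:240,80:240],None,fx=3.5,fy=3.5)); np.savez("/tmp/top2.npz",**c)
E
```

```text
at 3.49 [0.5276 0.2142 0.251 ] [-0.11  0.01 -0.75] [ 0.01 -0.3   0.03] 0.0856
pre 4.07 [0.527  0.2142 0.2503] [0.29 0.66 0.82] [ 0.   -0.33 -0.  ] 0.03
grip 4.28 [0.527  0.2142 0.2505] [ 1.51 -0.25  2.55] [-0.07 -0.22  0.02] 0.023
up 4.63 [0.527  0.2142 0.2605] [ 0.09  0.08 -3.45] [ 0.06 -0.52  0.06] 0.023
1 5.12 [0.5069 0.2143 0.2605] [ 0.01 -0.46 -2.56] [ 0.04 -0.58 -0.01] 0.0227
2 5.6 [0.4869 0.2142 0.2605] [ 0.3  -0.69 -2.92] [-0.03 -0.54 -0.05] 0.0225
3 6.08 [0.4668 0.2142 0.2605] [-0.32  0.3  -2.98] [-0.01 -0.58  0.04] 0.0228
4 6.57 [0.4468 0.2142 0.2605] [ 0.6  -0.01 -2.63] [-0.02 -0.62  0.  ] 0.0228
```

View pics/s2.png

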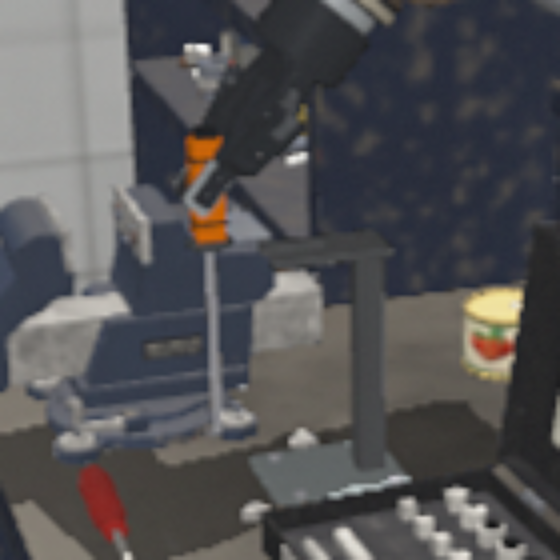

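View pics/t2.png

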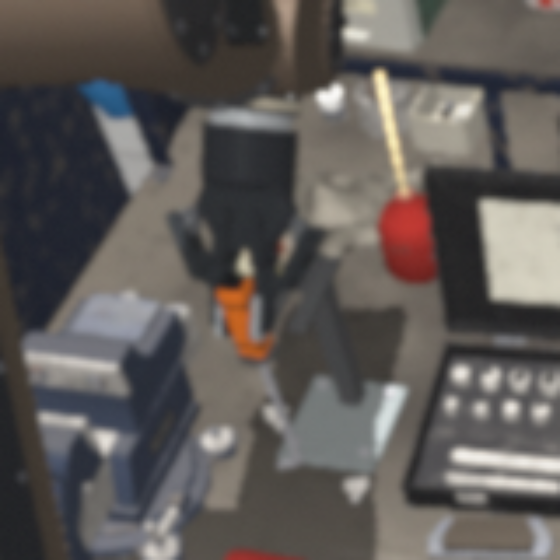

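Run:
```python
from h import *
from station import ctrl
p,R=tool(SEAT,Rh(0,0),A)
def st(n):
    s=ctrl.read_state();print(n,round(s["t"],2),np.round(s["eef_pos"],4),np.round(s["contact_force"],2),np.round(s["wrist_torque"],2),round(s["width"],4))
ctrl.movel(p+[-.08,0,.08],.15); st("up")
P=bend(bpt(-.10,.16),L,A); ctrl.move_to(*P); st("over")
P=bend(bpt(-.10,.085),L,A); ctrl.movel(P[0],.12); st("pre")
for n in("side","top"):
    c=ctrl.read_camera(n); np.savez(f"/tmp/{n}3.npz",**c)
    b=bpt(-.10,.085); u,v=proj(c,b); print(n,b,u,v)
    x0,y0=int(u)-80,int(v)-70; print(x0,y0)
    cv2.imwrite(f"pics/{n}3.png",cv2.resize(c["frame"][y0:y0+120,x0:x0+160],None,fx=5,fy=5))
```

```text
up 7.28 [0.4468 0.2141 0.3296] [-0.42 -0.52 -3.72] [-0.02 -0.54  0.01] 0.0225
over 8.47 [ 0.5411 -0.0753  0.2843] [-0.29  0.51 -2.47] [ 0.37 -0.    0.01] 0.0231
pre 9.24 [ 0.5416 -0.0757  0.2103] [-0.67  0.28 -2.13] [0.34 0.05 0.  ] 0.0225
side [ 0.55056 -0.2322   0.085  ] 323.57168203486447 246.58275614285202
243 176
top [ 0.55056 -0.2322   0.085  ] 304.4134785147315 200.29483991057285
224 130
```

View pics/side3.png

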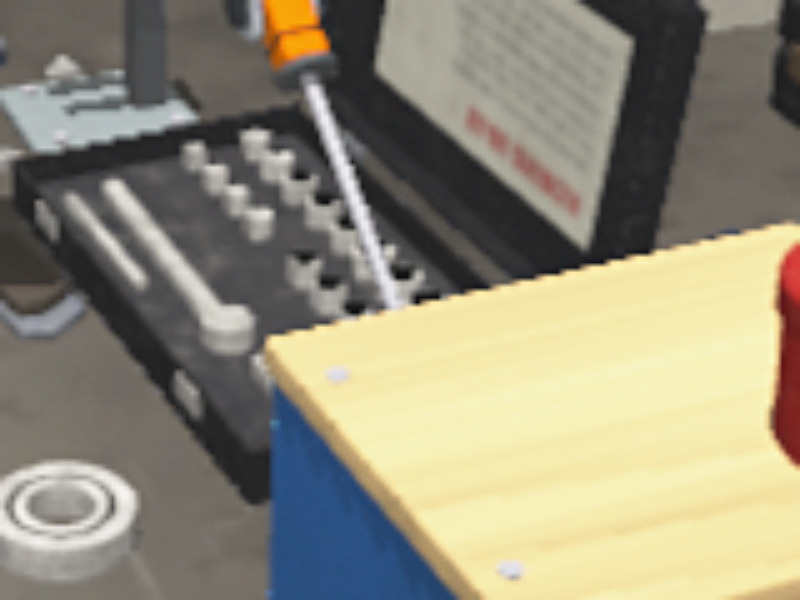

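View pics/top3.png

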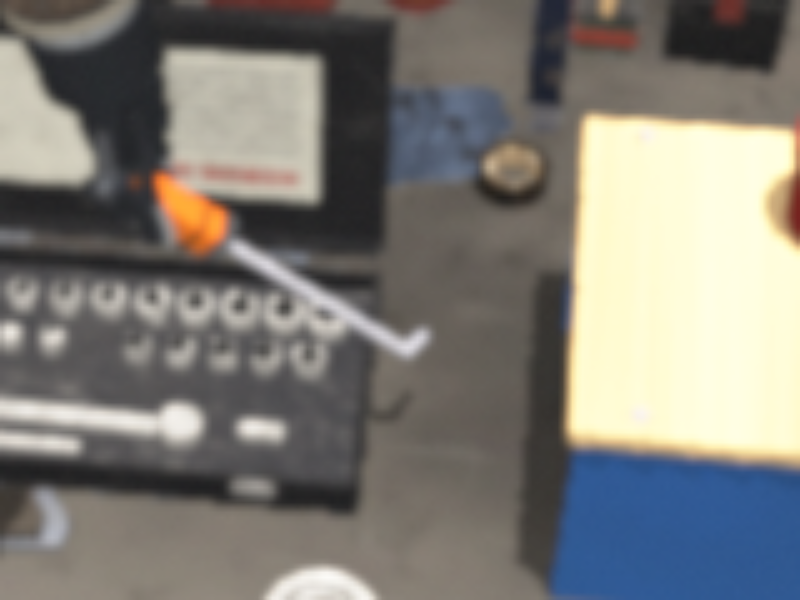

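Run:
```python
from h import *
for n in("top","side"):
    c=load(f"/tmp/{n}3.npz"); b=bpt(-.10,.085); R=Rh(YR,L); o=b+R@[0,0,.15]
    print(n,"bend",proj(c,b), "collar",proj(c,o), "seen (305.6,199.6) tip (309,196.4)")
    for k in range(0,360,45):
        Q=R@Ro.from_euler("z",k,degrees=True).as_matrix()
        print(k,np.round(proj(c,o+Q@[-.021,0,-.162])-proj(c,b),1),np.round(Q@[-.021,0,-.012],3))
t=load("/tmp/top2.npz")["frame"]; s=load("/tmp/side2.npz")["frame"]
a=cv2.resize(t[180:205,140:170],(480,400),interpolation=cv2.INTER_CUBIC); b=cv2.resize(s[170:195,215:235],(320,400),interpolation=cv2.INTER_CUBIC)
cv2.imwrite("pics/z.png",np.hstack([a,b]))
```

```text
top bend [304.41347851 200.29483991] collar [267.40912062 177.99603095] seen (305.6,199.6) tip (309,196.4)
0 [-1.3  4.5] [-0.     0.003 -0.024]
45 [-0.5  7.2] [-0.015 -0.001 -0.019]
90 [2.3 6.7] [-0.02  -0.011 -0.007]
135 [5.4 3.2] [-0.014 -0.019  0.004]
180 [ 7.  -1.2] [ 0.001 -0.022  0.009]
225 [ 6.1 -3.8] [ 0.016 -0.018  0.004]
270 [ 3.3 -3.2] [ 0.022 -0.008 -0.007]
315 [0.3 0.3] [ 0.015  0.001 -0.019]
side bend [323.57168203 246.58275614] collar [303.25012857 192.03312943] seen (305.6,199.6) tip (309,196.4)
0 [-1.1  7.7] [-0.     0.003 -0.024]
45 [-5.8  8.1] [-0.015 -0.001 -0.019]
90 [-6.2  6.4] [-0.02  -0.011 -0.007]
135 [-1.9  3.6] [-0.014 -0.019  0.004]
180 [4.6 1.3] [ 0.001 -0.022  0.009]
225 [9.3 1. ] [ 0.016 -0.018  0.004]
270 [9.5 2.8] [ 0.022 -0.008 -0.007]
315 [5.2 5.5] [ 0.015  0.001 -0.019]
```

View pics/z.png

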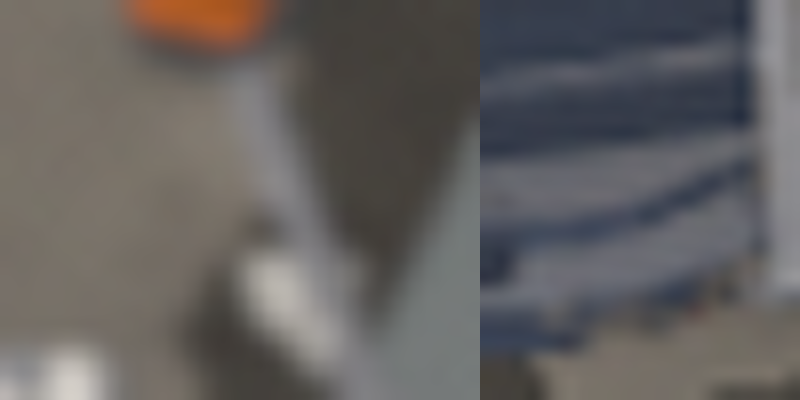

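Run:
```python
from h import *
from station import ctrl
RZ=lambda d:Ro.from_euler("z",d,degrees=True).as_matrix()
def tp(o,R,M):
    Rt=R@M; return o+R@G-.003*Rt[:,2],Rt
def show(n,M,leans=(52,)):
  for l in leans:
    l=np.deg2rad(l);R=Rh(YR,l);out=[]
    for o,Rr in [(SEAT,RZ(-90)),(SEAT+[-.08,0,.08],RZ(-90))]+[(bpt(x,z)+R@[0,0,.15],R) for x,z in((-.1,.085),(.0375,.085),(.0375,.042),(-.08,.042))]:
        q=ctrl.solve_ik(*tp(o,Rr,M)); out.append(None if q is None else np.round(q,2).tolist())
    print(n,np.round(np.degrees(l)),sum(x is None for x in out)); 
    if sum(x is None for x in out)<2: print(*out,sep="\n  ")
show("current",RZ(90)@Rg(A,1),(40,45,52,60))
for a in(0,15,30,40,50):
    for s in(1,-1): show(f"regrasp {a} {s}",Rg(np.deg2rad(a),s))
```

```text
current 40.0 0
[0.21, 0.67, 1.39, 0.14, 1.77, -1.38]
  [0.24, 0.48, 1.51, 0.16, 1.83, -1.34]
  [-0.07, 0.69, 1.5, -0.61, 1.7, -1.27]
  [-0.26, 0.72, 1.44, -0.73, 1.62, -1.41]
  [-0.26, 0.76, 1.47, -0.73, 1.57, -1.36]
  [-0.1, 0.74, 1.52, -0.63, 1.62, -1.24]
current 45.0 0
[0.21, 0.67, 1.39, 0.14, 1.77, -1.38]
  [0.24, 0.48, 1.51, 0.16, 1.83, -1.34]
  [-0.03, 0.72, 1.51, -0.65, 1.71, -1.17]
  [-0.23, 0.73, 1.48, -0.78, 1.62, -1.31]
  [-0.23, 0.79, 1.5, -0.78, 1.57, -1.25]
  [-0.06, 0.77, 1.54, -0.66, 1.63, -1.15]
current 52.0 0
[0.21, 0.67, 1.39, 0.14, 1.77, -1.38]
  [0.24, 0.48, 1.51, 0.16, 1.83, -1.34]
  [0.01, 0.76, 1.53, -0.69, 1.72, -1.04]
  [-0.18, 0.77, 1.51, -0.84, 1.63, -1.16]
  [-0.18, 0.82, 1.53, -0.83, 1.58, -1.11]
  [-0.02, 0.82, 1.55, -0.71, 1.65, -1.01]
current 60.0 0
[0.21, 0.67, 1.39, 0.14, 1.77, -1.38]
  [0.24, 0.48, 1.51, 0.16, 1.83, -1.34]
  [0.06, 0.82, 1.54, -0.74, 1.75, -0.9]
  [-0.14, 0.82, 1.54, -0.9, 1.65, -0.99]
  [-0.14, 0.88, 1.55, -0.89, 1.61, -0.94]
  [0.03, 0.88, 1.56, -0.76, 1.68, -0.86]
regrasp 0 1 52.0 3
regrasp 0 -1 52.0 5
regrasp 15 1 52.0 0
[0.16,
[... 404 characters left out ...]
 1.79, -0.51, 0.79, -0.06]
  [-0.34, 0.53, 1.83, -0.56, 0.71, 0.01]
  [-0.14, 0.5, 1.88, -0.56, 0.76, 0.22]
regrasp 30 -1 52.0 6
regrasp 40 1 52.0 0
[-0.01, 0.43, 1.86, 0.84, 1.05, -0.51]
  [-0.01, 0.21, 1.94, 0.78, 1.14, -0.4]
  [-0.17, 0.43, 1.83, -0.27, 0.86, -0.06]
  [-0.41, 0.47, 1.75, -0.25, 0.84, -0.31]
  [-0.41, 0.52, 1.79, -0.28, 0.75, -0.27]
  [-0.21, 0.49, 1.86, -0.3, 0.76, -0.06]
regrasp 40 -1 52.0 5
regrasp 50 1 52.0 0
[-0.06, 0.46, 1.89, 1.0, 1.14, -0.68]
  [-0.07, 0.25, 1.98, 0.95, 1.21, -0.57]
  [-0.25, 0.43, 1.81, -0.04, 0.9, -0.28]
  [-0.47, 0.48, 1.71, -0.04, 0.94, -0.51]
  [-0.47, 0.54, 1.75, -0.04, 0.84, -0.5]
  [-0.28, 0.49, 1.84, -0.05, 0.8, -0.31]
regrasp 50 -1 52.0 2
```

```bash
cat >> h.py <<'E'
RZ=lambda d:Ro.from_euler("z",d,degrees=True).as_matrix()
def st(ctrl,n):
    s=ctrl.read_state();print(n,round(s["t"],2),np.round(s["eef_pos"],4),np.round(s["contact_force"],2),np.round(s["wrist_torque"],2),round(s["width"],4)); return s
def snap(ctrl,n,tag,x0,y0,w=160,h=120,f=5):
    c=ctrl.read_camera(n); np.savez(f"/tmp/{n}{tag}.npz",**c)
    cv2.imwrite(f"pics/{n}{tag}.png",cv2.resize(c["frame"][y0:y0+h,x0:x0+w],None,fx=f,fy=f,interpolation=cv2.INTER_CUBIC))
E
python3 - <<'E'
from h import *
from station import ctrl
P=bend(bpt(-.10,.16),L,A); ctrl.movel(P[0],.2)
p,R=tool(SEAT,Rh(0,0),A)
ctrl.move_to(p+[-.08,0,.08],R); st(ctrl,"back")
ctrl.movel(p+[-.08,0,.010],.15); st(ctrl,"low")
for k in(3,2,1,0): ctrl.movel(p+[-.02*k,0,.010],.08); st(ctrl,k)
ctrl.movel(p+[0,0,.0015],.04); st(ctrl,"down")
snap(ctrl,"side",4,180,80,140,140,4)
ctrl.movel(p+[0,0,.0003],.02); st(ctrl,"down2")
E
```

```text
back 11.05 [0.4472 0.2136 0.3295] [-0.18  0.94 -3.39] [-0.06 -0.54  0.02] 0.0232
low 11.67 [0.4473 0.2139 0.2609] [-0.39  0.07 -2.15] [-0.06 -0.58 -0.02] 0.0224
3 12.07 [0.467  0.2142 0.2606] [ 0.29  0.44 -2.78] [-0.06 -0.56  0.01] 0.0227
2 12.47 [0.4867 0.2142 0.2602] [-0.15  0.27 -2.89] [-0.04 -0.57  0.  ] 0.0231
1 12.87 [0.5066 0.2142 0.2601] [-0.76 -0.89 -2.72] [ 0.01 -0.56 -0.01] 0.0231
0 13.27 [0.5266 0.2142 0.2601] [ 0.46  0.1  -2.89] [ 0.03 -0.56 -0.04] 0.023
down 13.63 [0.5267 0.2142 0.2515] [ 0.14  0.31 -2.08] [-0.04 -0.58 -0.01] 0.0226
down2 13.93 [0.5269 0.2142 0.2506] [-0.5   0.37 -3.6 ] [ 0.01 -0.61  0.02] 0.0228
```

View pics/side4.png

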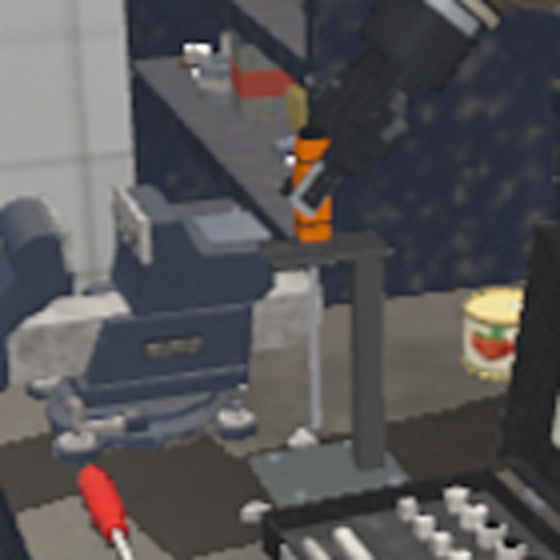

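```bash
cat >> h.py <<'E'
SEAT2=np.array([.527,.2142,.2]); M2=Rg(A,1)
def tp(o,R,M=M2):
    Rt=R@M; return o+R@G-.003*Rt[:,2],Rt
def bend2(b,lean=L):
    R=Rh(YR,lean); return tp(np.asarray(b)+R@[0,0,.15],R)
E
python3 - <<'E'
from h import *
from station import ctrl
p,R=tool(SEAT,Rh(0,0),A)
ctrl.movel(p-[0,0,.0005],.02); st(ctrl,"down3")
ctrl.gripper_to(.085); st(ctrl,"open")
ctrl.movel(p-.17*R[:,2],.25)
p,R=tp(SEAT2,RZ(-90))
ctrl.move_to(p-.17*R[:,2],R)
ctrl.movel(p-.06*R[:,2],.2); st(ctrl,"pre")
snap(ctrl,"side",5,180,60,160,160,3.5); snap(ctrl,"top",5,80,80,160,160,3.5)
E
```

```text
down3 14.18 [0.527  0.2142 0.2504] [ 0.48 -0.16  4.99] [-0.15  0.14 -0.  ] 0.0229
open 14.81 [0.5269 0.2142 0.2498] [-0.01 -0.01  0.26] [ 0.02 -0.27 -0.02] 0.0851
pre 17.23 [0.5276 0.1739 0.2965] [ 0.19 -0.77 -0.12] [-0.3  -0.01  0.01] 0.0846
```

View pics/side5.png

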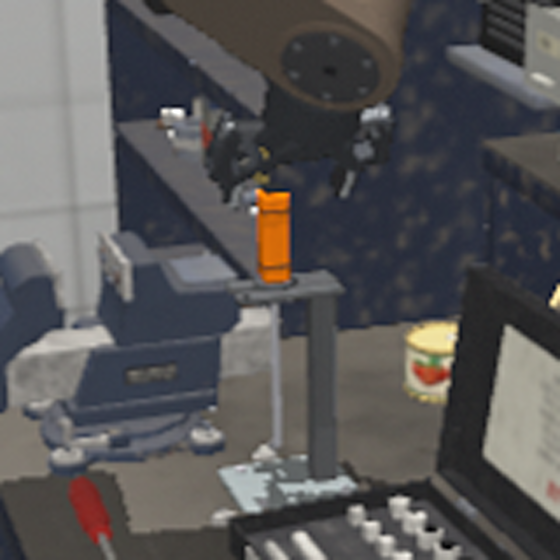

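View pics/top5.png

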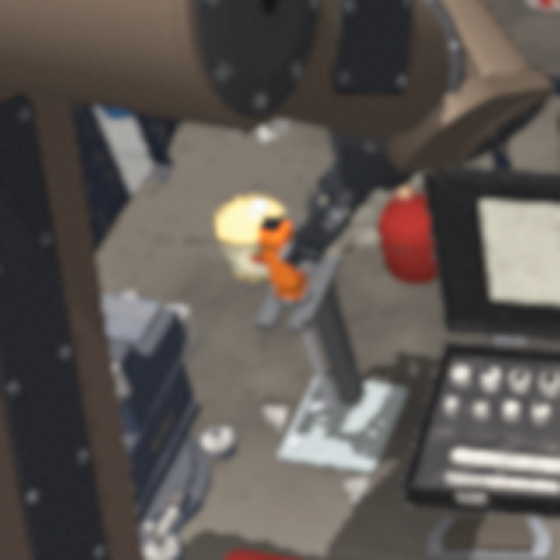

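Run:
```python
from h import *
from station import ctrl
p,R=tp(SEAT2,RZ(-90))
ctrl.movel(p,.12); st(ctrl,"at")
ctrl.gripper_to(.032,100); st(ctrl,"near")
ctrl.gripper_to(0,100); s=st(ctrl,"grip"); np.save("/tmp/grip.npy",s["eef_pos"])
ctrl.movel(p+[0,0,.010],.05); st(ctrl,"up")
for k in(1,2,3,4): ctrl.movel(p+[-.02*k,0,.010],.08); st(ctrl,k)
ctrl.movel(p+[-.08,0,.08],.2)
ctrl.move_to(*bend2(bpt(-.10,.16))); st(ctrl,"over")
ctrl.movel(bend2(bpt(-.10,.085))[0],.15); st(ctrl,"pre")
snap(ctrl,"top",6,224,130); snap(ctrl,"side",6,243,146)
```

```text
at 17.98 [0.5272 0.2121 0.2508] [-0.06 -0.44 -0.61] [-0.31 -0.05 -0.07] 0.0846
near 18.54 [0.527  0.2122 0.2503] [ 0.59 -0.06  1.16] [-0.31 -0.01 -0.04] 0.032
grip 18.77 [0.5272 0.2123 0.2505] [ 0.72 -0.89  2.72] [-0.21 -0.07 -0.09] 0.0224
up 19.12 [0.5269 0.2123 0.2604] [-0.3   0.02 -2.76] [-0.61  0.   -0.02] 0.0231
1 19.52 [0.507  0.2123 0.2604] [ 0.57  0.98 -3.3 ] [-0.61 -0.02  0.02] 0.0231
2 19.93 [0.4872 0.2123 0.2605] [-0.11  0.99 -2.41] [-0.62 -0.02 -0.02] 0.0227
3 20.32 [0.4672 0.2123 0.2605] [-0.47  0.02 -2.46] [-0.59 -0.04 -0.01] 0.0228
4 20.73 [0.4472 0.2123 0.2605] [ 0.06  0.17 -2.51] [-0.6   0.   -0.01] 0.0231
over 22.41 [ 0.5408 -0.0752  0.284 ] [-0.74 -0.12 -2.71] [ 0.41  0.05 -0.  ] 0.0231
pre 23.06 [ 0.5416 -0.0757  0.2105] [-0.09  0.61 -3.35] [ 0.35 -0.02  0.04] 0.0229
```

View pics/side6.png

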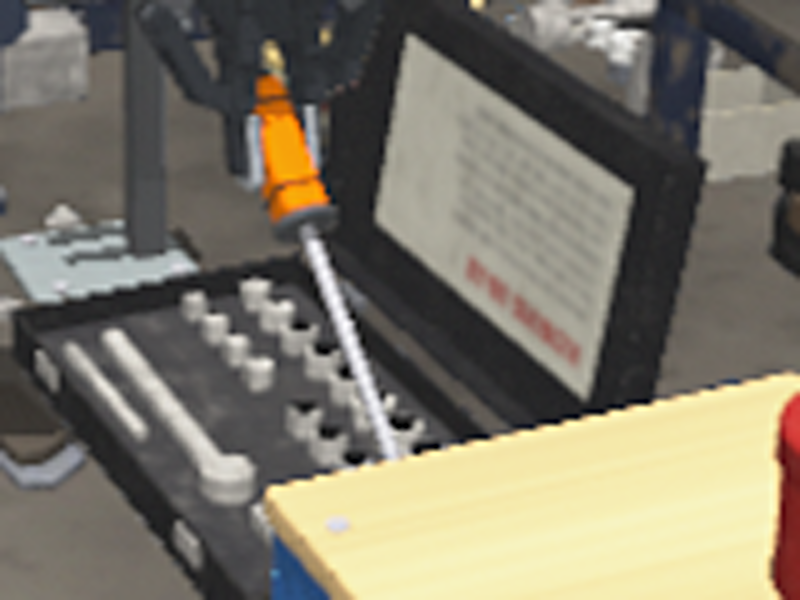

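View pics/top6.png

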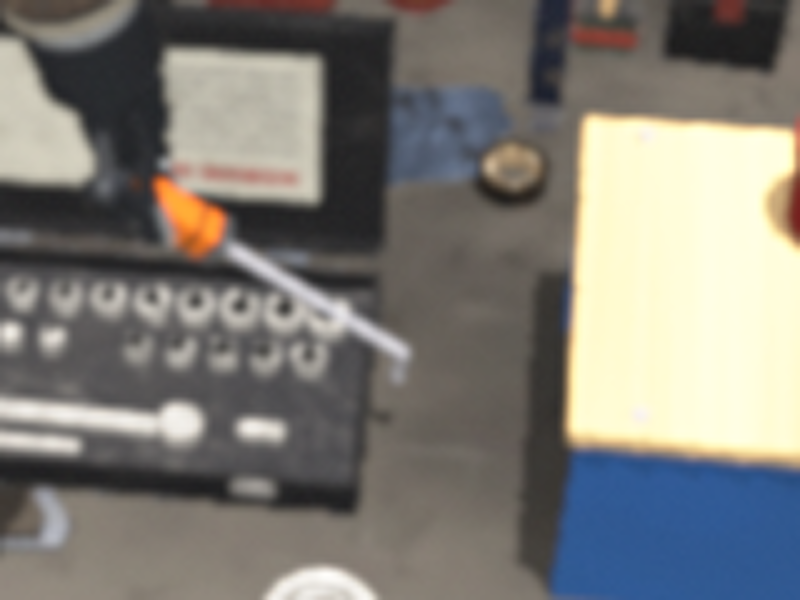

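Run:
```python
from h import *
from station import ctrl
ctrl.movel(bend2(bpt(.0,.080))[0],.15); st(ctrl,"edge")
ctrl.movel(bend2(bpt(.038,.080))[0],.08); s0=st(ctrl,"above")
for z in(.07,.06,.052,.046,.042):
    ctrl.movel(bend2(bpt(.038,z))[0],.05); s=st(ctrl,z)
    if np.linalg.norm(s["contact_force"]-s0["contact_force"])>6: print("CONTACT"); break
snap(ctrl,"top",7,224,130); snap(ctrl,"side",7,243,146)
```

```text
edge 23.98 [ 0.5471 -0.1752  0.2049] [ 0.43 -0.06 -2.69] [ 0.35  0.02 -0.08] 0.0228
above 24.6 [ 0.5493 -0.2138  0.2047] [-0.27  0.22 -3.31] [0.32 0.02 0.01] 0.0231
0.07 24.95 [ 0.5494 -0.2133  0.1943] [ 0.08 -0.87 -2.98] [ 0.39 -0.   -0.05] 0.023
0.06 25.3 [ 0.5494 -0.2135  0.1844] [-1.05 -0.32 -1.76] [ 0.38  0.05 -0.03] 0.023
0.052 25.61 [ 0.5493 -0.2135  0.1764] [-0.28  0.34 -2.41] [ 0.36  0.06 -0.01] 0.0227
0.046 25.88 [ 0.5493 -0.2135  0.1705] [ 0.79 -0.46 -1.82] [ 0.32 -0.02 -0.02] 0.023
0.042 26.12 [ 0.5494 -0.2135  0.1666] [-0.02 -0.4  -2.2 ] [ 0.33  0.05 -0.03] 0.0228
```

View pics/top7.png

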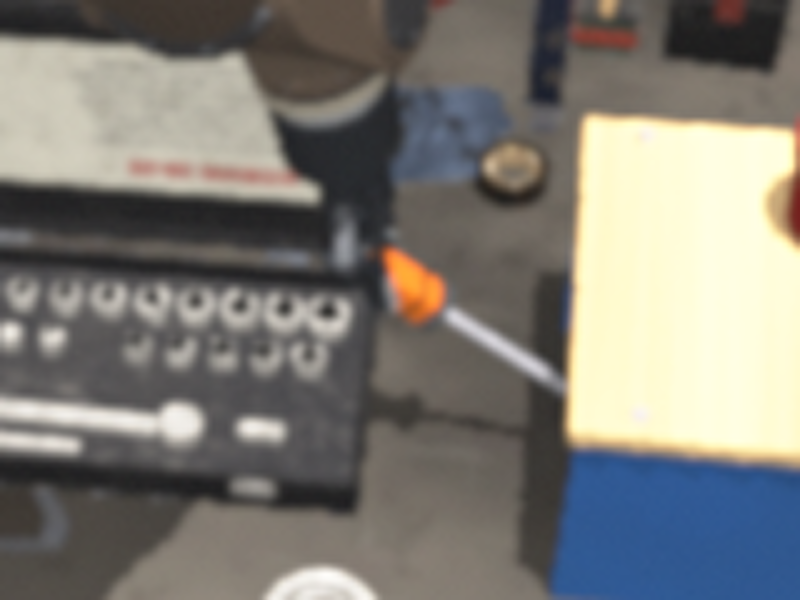

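Run:
```python
from h import *
from station import ctrl
for x in(.02,.005,-.02,-.045):
    ctrl.movel(bend2(bpt(x,.042))[0],.06); st(ctrl,x)
snap(ctrl,"top",8,224,130)
```

```text
0.02 26.68 [ 0.5485 -0.1951  0.1669] [ 0.74  0.24 -2.63] [0.33 0.07 0.03] 0.0225
0.005 27.07 [ 0.5475 -0.1801  0.1668] [ 0.86  0.47 -2.66] [ 0.37 -0.    0.  ] 0.0229
-0.02 27.64 [ 0.546  -0.1552  0.1669] [-0.39  0.66 -2.5 ] [0.31 0.01 0.03] 0.0227
-0.045 28.21 [ 0.5445 -0.1303  0.1668] [ 0.74 -0.38 -2.59] [ 0.36  0.04 -0.01] 0.0231
```

View pics/top8.png

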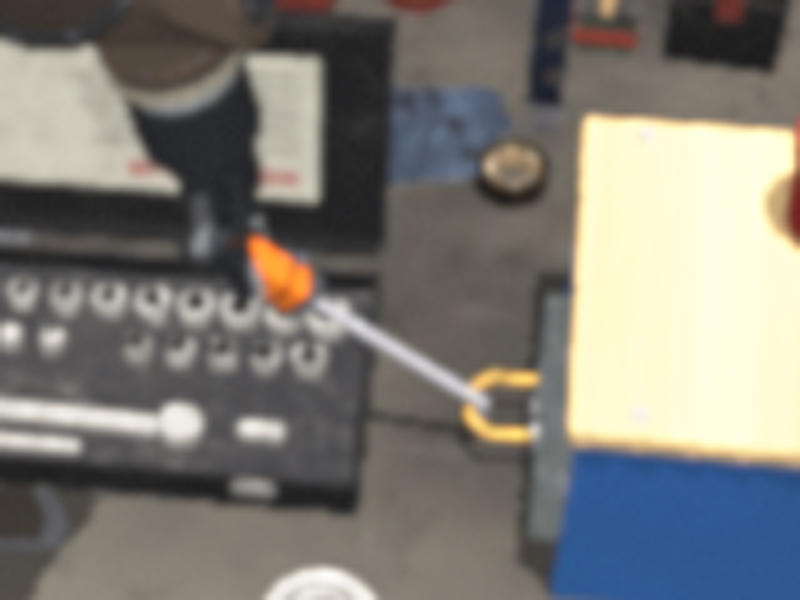

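Run:
```python
from h import *
from station import ctrl
ctrl.movel(bend2(bpt(-.068,.042))[0],.06); st(ctrl,-.068)
x=-.068
while x>-.1:
    x-=.0025; ctrl.movel(bend2(bpt(x,.042))[0],.03); s=st(ctrl,round(x,4))
    if abs(s["contact_force"][1])>8: print("STOP"); break
snap(ctrl,"top",9,224,130)
```

```text
-0.068 28.79 [ 0.5432 -0.1073  0.1669] [ 0.14 -0.35 -3.34] [ 0.31 -0.01  0.02] 0.023
-0.0705 29.04 [ 0.543  -0.1053  0.1668] [ 0.26 -1.4  -2.29] [0.21 0.04 0.01] 0.0225
-0.073 29.29 [ 0.5429 -0.1027  0.1668] [ 0.38 -0.6  -2.69] [ 0.16  0.02 -0.02] 0.0228
-0.0755 29.54 [ 0.5427 -0.1001  0.1668] [-0.26 -0.26 -2.87] [ 0.17 -0.02  0.  ] 0.0232
-0.078 29.79 [ 0.5426 -0.0977  0.1668] [-0.36 -2.54 -3.28] [-0.04 -0.01  0.03] 0.0227
-0.0805 30.04 [ 0.5425 -0.0961  0.1668] [-0.47 -9.28 -4.67] [-1.81 -0.02 -0.05] 0.0228
STOP
```

View pics/top9.png

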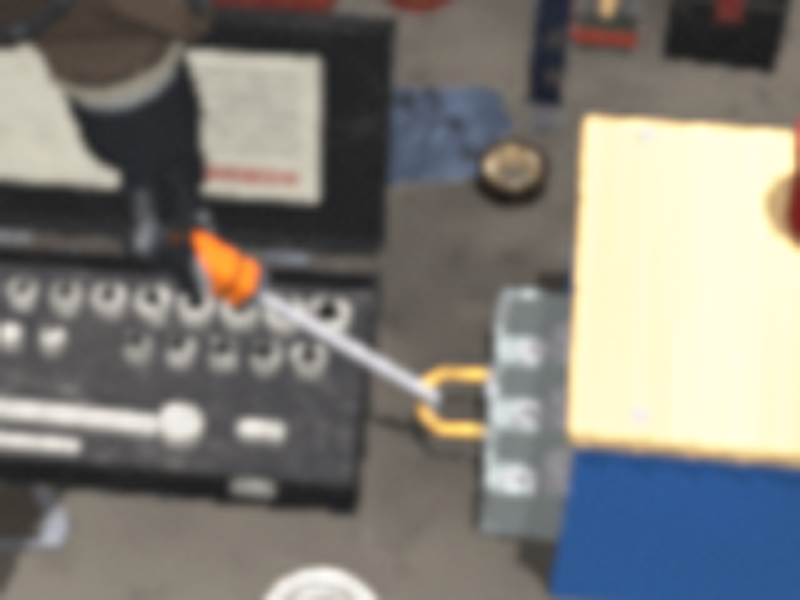

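```bash
python3 - <<'E'
from h import *
from station import ctrl
ctrl.movel(bend2(bpt(-.068,.042))[0],.05); st(ctrl,"back")
ctrl.movel(bend2(bpt(-.068,.085))[0],.06); st(ctrl,"lift")
ctrl.movel(bend2(bpt(-.10,.13))[0],.12)
ctrl.movel(bend2(bpt(-.10,.085))[0],.12); st(ctrl,"pre")
E
echo
```

```text
back 30.49 [ 0.5431 -0.1079  0.1668] [-0.39  0.2  -3.09] [ 0.35  0.01 -0.04] 0.023
lift 31.36 [ 0.543  -0.1077  0.2096] [ 0.08  0.01 -2.37] [0.38 0.03 0.  ] 0.0228
pre 32.49 [ 0.5414 -0.0761  0.2097] [ 0.05  0.53 -2.41] [0.36 0.02 0.02] 0.0228
```

Run:
```python
from h import *
from station import ctrl
snap(ctrl,"top",10,224,130)
a=load("/tmp/top6.npz")["frame"];b=load("/tmp/top10.npz")["frame"]
f=lambda x:cv2.resize(x[165:215,255:325],None,fx=8,fy=6,interpolation=cv2.INTER_CUBIC)
cv2.imwrite("pics/cmp.png",np.vstack([f(a),f(b)]))
```

```text
(no output)
```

View pics/cmp.png

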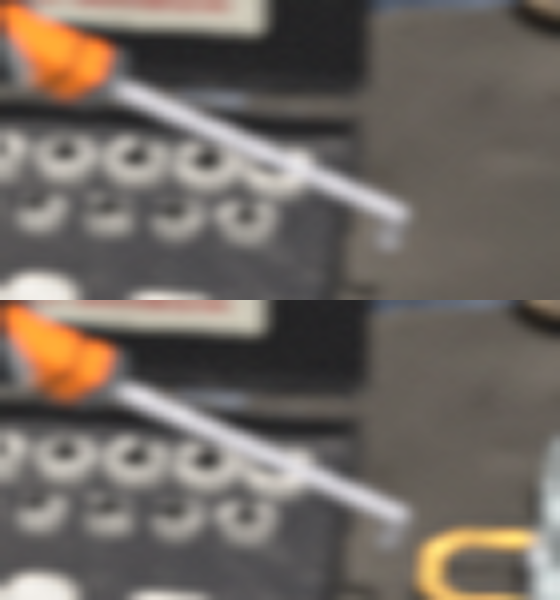

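Run:
```python
from h import *
from station import ctrl
ctrl.movel(bend2(bpt(-.10,.16))[0],.15)
p,R=tp(SEAT2,RZ(-90)); 
ctrl.move_to(p+[-.08,0,.08],R); st(ctrl,"back")
ctrl.movel(p+[-.08,0,.010],.15); st(ctrl,"low")
snap(ctrl,"side",11,180,80,140,140,4); snap(ctrl,"top",11,100,100,120,120,5)
```

```text
back 34.38 [0.4472 0.2118 0.3298] [ 0.63 -0.66 -2.71] [-0.6   0.02 -0.01] 0.0227
low 34.99 [0.4475 0.2121 0.2606] [-0.07  0.23 -1.8 ] [-0.55  0.   -0.04] 0.0229
```

View pics/side11.png

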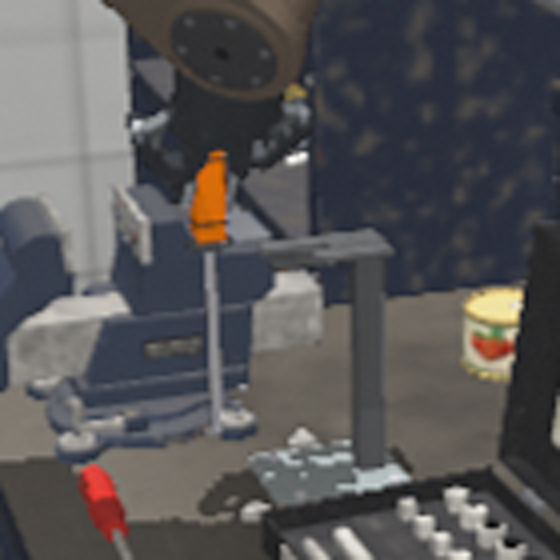

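View pics/top11.png

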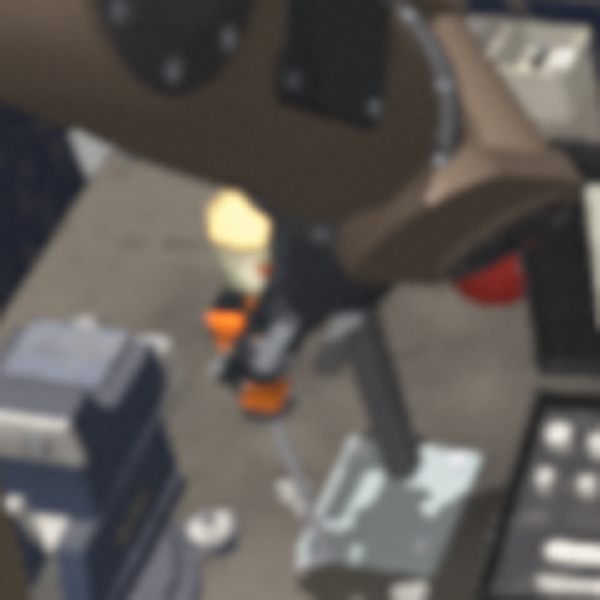

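Run:
```python
from h import *
from station import ctrl
p,R=tp(SEAT2,RZ(-90)); ok=True
for k in(3,2,1,0):
    ctrl.movel(p+[-.02*k,0,.010],.08); s=st(ctrl,k)
    if np.linalg.norm(s["contact_force"][:2])>5: print("TOUCH"); ok=False; break
if ok:
    for dz in(.003,.001,.0,-.0008,-.0015):
        ctrl.movel(p+[0,0,dz],.04); s=st(ctrl,dz)
        if s["contact_force"][2]>2: break
    snap(ctrl,"side",12,180,80,140,140,4)
```

```text
3 35.49 [0.4671 0.2123 0.2603] [-0.65 -0.38 -2.23] [-0.62  0.01 -0.01] 0.0225
2 35.89 [0.4868 0.2123 0.2601] [-0.01  0.61 -2.56] [-0.57 -0.    0.03] 0.0229
1 36.29 [0.5068 0.2123 0.2601] [-1.45 -0.59 -2.32] [-0.58  0.03  0.02] 0.0226
0 36.69 [0.5268 0.2123 0.2601] [-0.84  0.1  -1.9 ] [-0.6   0.01 -0.01] 0.0228
0.003 37.02 [0.5267 0.2123 0.253 ] [-0.1   0.67 -3.29] [-0.59 -0.02  0.02] 0.0228
0.001 37.27 [0.527  0.2123 0.2512] [ 0.11 -1.08 -3.5 ] [-0.66  0.05 -0.  ] 0.0225
0.0 37.52 [0.5271 0.2123 0.2505] [0.87 0.52 0.27] [-0.26  0.03 -0.06] 0.023
-0.0008 37.77 [0.5272 0.2123 0.2505] [-2.49 -2.13  7.12] [0.09 0.42 0.22] 0.0228
```

View pics/side12.png

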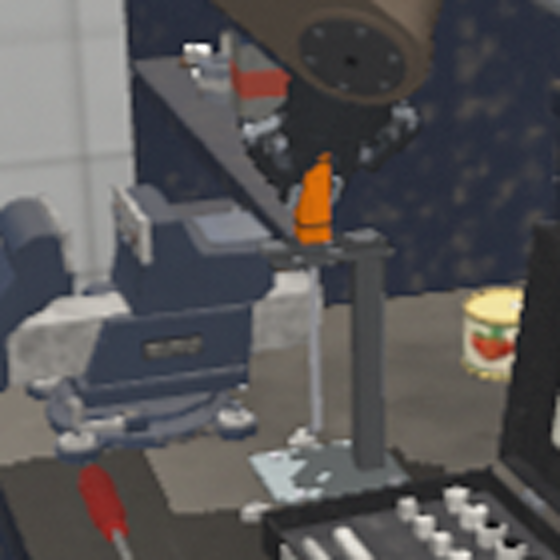

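Seated (upward contact at the same height as when it was gripped). Release and retreat.

Run:
```python
from h import *
from station import ctrl
p,R=tp(SEAT2,RZ(-90))
ctrl.movel(p,.02)
ctrl.gripper_to(.085); st(ctrl,"open")
ctrl.movel(p-.17*R[:,2],.2); 
ctrl.movel(p-.17*R[:,2]+[-.05,-.03,.08],.2); st(ctrl,"away")
ctrl.hold(.5)
c=ctrl.read_camera("side"); np.savez("/tmp/sideF.npz",**c); cv2.imwrite("pics/sF.png",c["frame"])
c=ctrl.read_camera("top"); np.savez("/tmp/topF.npz",**c); cv2.imwrite("pics/tF.png",c["frame"])
X=cloud(c);hsv=cv2.cvtColor(c["frame"],cv2.COLOR_BGR2HSV)
s=load("/tmp/sideF.npz");X=cloud(s);hsv=cv2.cvtColor(s["frame"],cv2.COLOR_BGR2HSV)
m=(hsv[...,0]<18)&(hsv[...,0]>4)&(hsv[...,1]>180)&(X[...,2]>.2)&(X[...,2]<.31)&(abs(X[...,0]-.54)<.15)&(abs(X[...,1]-.2)<.13)
for z0 in(.21,.23,.25,.27):
    q=m&(abs(X[...,2]-z0)<.01); print(z0,np.round(X[q].mean(0),4),q.sum())
```

```text
open 38.69 [0.527  0.2123 0.2503] [-0.37  0.82  0.34] [-0.36 -0.02  0.01] 0.0851
away 40.33 [0.4771 0.0733 0.4596] [0.43 0.06 0.31] [-0.3   0.03 -0.03] 0.0852
0.21 [0.5264 0.2049 0.2135] 29
0.23 [0.5251 0.2031 0.2298] 50
0.25 [0.5251 0.2037 0.2498] 55
0.27 [0.5247 0.2024 0.2709] 55
```

View pics/sF.png

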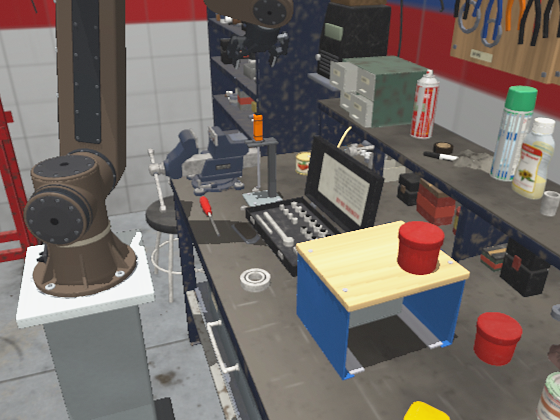

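View pics/tF.png

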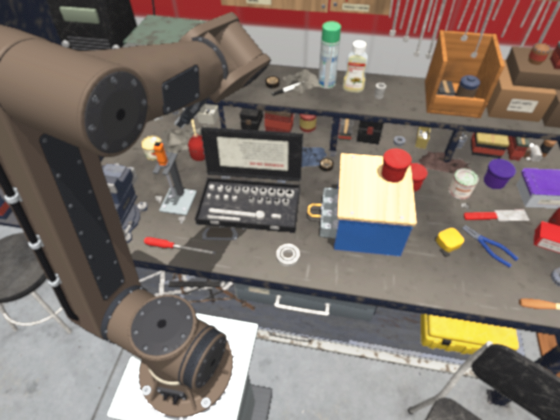

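Run:
```python
from h import *
from station import ctrl
c=load("/tmp/topF.npz");X=cloud(c);hsv=cv2.cvtColor(c["frame"],cv2.COLOR_BGR2HSV)
m=(hsv[...,0]>14)&(hsv[...,0]<28)&(hsv[...,1]>150)&(abs(X[...,2]-.035)<.012)&(abs(X[...,0]-.55)<.05)&(X[...,1]>-.33)&(X[...,1]<-.2)
v,u=np.nonzero(m); P=np.array([ray(c,a,b,.035)[:2] for a,b in zip(u,v)]); xin=(P-EDGE)@XR
print(len(P),"outer bar edge xin",xin.min(),"expected",.022-.11-.0025)
ctrl.sign_off()
```

```text
Traceback (most recent call last):
ValueError: operands could not be broadcast together with shapes (0,) (2,)
```

Run:
```python
from h import *
from station import ctrl
for tag in("9","F"):
    c=load(f"/tmp/top{tag}.npz");hsv=cv2.cvtColor(c["frame"],cv2.COLOR_BGR2HSV)
    m=(hsv[...,0]>12)&(hsv[...,0]<30)&(hsv[...,1]>120); m[:195]=0;m[225:]=0;m[:,:295]=0;m[:,325:]=0
    v,u=np.nonzero(m); P=np.array([ray(c,a,b,.035)[:2] for a,b in zip(u,v)]).reshape(-1,2); xin=(P-EDGE)@XR
    print(tag,len(P),"outer bar edge xin",xin.min() if len(P) else None,"expected",.022-.11-.0025)
ctrl.sign_off()
```

```text
9 65 outer bar edge xin -0.08897106456046004 expected -0.0905
F 88 outer bar edge xin -0.08967366456058819 expected -0.0905
the job is handed in; nothing more can be done
```

The tray is drawn out to its stop, the hook hangs upright in its stand again and is released, and I handed the job in at about 41 s.

**Extra step:** my first grasp of the hook was 90° off, because its prong pointed to world +y in the stand rather than along the slot. I saw this in the top view, hung the hook back, took hold of it again a quarter turn round and carried on. The hook was therefore taken out of the stand twice.

**Pulling the tray:** I lowered the prong into the brass eye with no contact on the way down. Drawing it out, the resistance rose to about 9 N at the travel expected for the stop. I then backed off and lifted the hook clear.

**Last checks:**
- **Tray:** the eye's outer bar measured 89.7 mm in front of the board's edge, against 90.5 mm expected at the full 110 mm of travel.
- **Hook:** the handle is back within about 1 mm of its starting place and upright, and the gripper is open and well clear.
- **Pot, bearing and screwdriver:** these look unmoved in the final pictures. I did not measure them.
- **Forces:** the readings I took after each move stayed below about 10 N.

My first try at the final eye measurement found no pixels because its depth filter was too strict. I repeated it by casting rays onto the eye's height, which gave the figure above.

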